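# Slide out the plate that matches the sample and clamp it

## Task

The notched plate lying on the dark mat beside the bins is a sample. Slide the one plate of the same shape out of its bay, flat on the table without lifting it, into the grey hold-down fixture until it is fully home against the end stop, then turn the T-handle clockwise until rising resistance shows that the plate is firmly clamped, and let go. Leave the other two plates in their bays, and do not disturb the jar or the tape.

Things in the scene. Friction and masses are not known exactly. Their poses are not given: they have to be found in the camera images.
- square_plate_c (a point): Loose steel-grey metal plate, 100 x 100 x 25 mm, 0.25 to 0.5 kg, with one square notch, 52 mm wide and 50 mm deep, cut in its -x edge; its +x, +y and -y edges are straight and 100 mm long. The point is its centre, 12.5 mm above the table as it lies flat; z is up. It starts in one of the three bays of the bins, notch towards the open front (the robot).
- vee_plate_c (a point): Loose steel-grey metal plate, 100 x 100 x 25 mm, 0.25 to 0.5 kg, with one V-shaped notch, 84 mm wide at the mouth and 50 mm deep, running to a point, cut in its -x edge; its +x, +y and -y edges are straight and 100 mm long. The point is its centre, 12.5 mm above the table as it lies flat; z is up. It starts in one of the three bays of the bins, notch towards the open front (the robot).
- twin_plate_c (a point): Loose steel-grey metal plate, 100 x 100 x 25 mm, 0.25 to 0.5 kg, with two narrow square notches side by side, each 23 mm wide and 50 mm deep, with a 22 mm tongue between them, cut in its -x edge; its +x, +y and -y edges are straight and 100 mm long. The point is its centre, 12.5 mm above the table as it lies flat; z is up. It starts in one of the three bays of the bins, notch towards the open front (the robot).
- square_pattern: Fixed pattern plate, the same shape and size as the loose plate with one square notch, 52 mm wide and 50 mm deep (in its -x edge). Origin: centre of its underside. One of the three patterns lies on the dark mat beside the bins: that is the sample. The two others lie idle on the plywood board at the back and mean nothing.
- vee_pattern: Fixed pattern plate, the same shape and size as the loose plate with one V-shaped notch, 84 mm wide at the mouth and 50 mm deep, running to a point (in its -x edge). Origin: centre of its underside. One of the three patterns lies on the dark mat beside the bins: that is the sample. The two others lie idle on the plywood board at the back and mean nothing.
- twin_pattern: Fixed pattern plate, the same shape and size as the loose plate with two narrow square notches side by side, each 23 mm wide and 50 mm deep, with a 22 mm tongue between them (in its -x edge). Origin: centre of its underside. One of the three patterns lies on the dark mat beside the bins: that is the sample. The two others lie idle on the plywood board at the back and mean nothing.
- mat: Fixed dark rubber mat, 145 x 145 x 4 mm, at the right-hand end of the bins; the sample lies on its middle. Origin: centre of its underside.
- bins: Fixed bins: three bays along y, open at the front (-x), without a floor: the plates lie on the table. Origin on the table in the middle of the middle bay; bay centres at y = -135, 0, +135 mm. Four dividers 7 mm wide, 8 mm high run from x = -70 to +88 mm; across their rear ends runs a strip as high, x = 84 to 92 mm.
- fixture: Fixed grey hold-down fixture left of the bins. Origin on the table, where the centre of a fully home plate lies. y points inward from the mouth (towards the bins) to the stop face at y = +50 mm, x away from the robot. Two rails 16 mm high, inner faces at x = -53 and +53 mm (3 mm play each side) from y = -25 to +50 mm; they flare outward to x = -73 and +73 mm at y = -44 mm. A plate goes in as it lay, notch to the robot.
- bridge (a point): Centre of the top of the fixture's bridge, 46 mm above the table, right where the screw passes (fixture x = +25, y = +10 mm). The bridge is 36 mm wide, its underside 37 mm up, and it runs from y = -3 mm inward to a post behind the stop, over the plate's solid half. Axes as the fixture's.
- handle_grip (a point): Middle of the T-handle's bar on top of the clamping screw: bar 12 mm thick, 87 mm long over its end balls (15 mm), its middle 67 mm above the table with the screw up, and free above the bridge. x runs along the bar, z up; the bar turns about the vertical through this point, clear of everything.
- handle (a joint): Turn of the T-handle, rad: 0 with the screw up, end at 1.7, grows clockwise from above; starts at 0 to 0.25. At 0 the bar stands 0.75 rad anticlockwise of the fixture's x axis. The screw sinks 3.2 mm per rad. Steady friction 0.08 N m, stays where left. The foot meets the plate at about 1.1 rad; then resistance rises, and by 1.5 rad it is firmly clamped.
- foot: Round rubber-faced foot of the screw, 20 mm across, on a stiff spring; origin at the middle of its underside, 28.5 mm above the table with the screw up (3.5 mm clear of a plate).
- ink_jar: Bystander: small white jar with a red lid, 67 mm across, 62 mm high, standing in front of the mat on the right.
- tape: Bystander: roll of tape, 86 mm across, 24 mm high, lying near the right front corner.

How it is judged:
By the outcome, as a careful person would: the job done as asked, in the order asked, and still so for the second after the job is handed in, with the robot touching nothing.
It also fails if it takes over 64 s, if anything falls off the work surface, if the arm or the gripper's body presses on something with over 40 N, if the wrist force passes 120 N, or if a joint passes its speed limit or range.

## Robot

A 6-joint arm with a two-finger parallel gripper is mounted at the origin on a cart in front of the work surface, level with it; the furniture and walls round the work are solid. World frame = base frame: x ahead of the robot, y to its left, z up, the work surface at z = 0. Lengths are in m, angles in rad, forces in N, time in s.
With the tool pointing down it reaches from about 0.25 to 0.725 m from the base axis. Payload 4 kg.
Tool frame: the origin (TCP) lies midway between the tips of the shut fingers; the grasp point (between the pads) lies 19 mm behind it (env.tcp_to_grasp is the distance from the TCP to the grasp point, in m); x points along the fingers, y is the direction in which the jaws open and shut, and the axes are right-handed (so a half turn about x gives the same grasp; the last joint's range is limited). The gripper opens to 85 mm and grips with 20 to 120 N. Pads are 22 mm wide; open, the fingers measure 114 mm over their backs; the gripper's body (76 mm by 85 mm) begins 54 mm behind the grasp point. The pads swing forward as they close: fully open they stand 13 mm farther back than shut.
Start: joints at [1.178, 0.241, 0.005, 1.335, 0, 1.571], TCP at [0.191, 0.462, 0.231] pointing down, gripper open.
Joint ranges: [-2.72, 2.72], [-1.05, 1.87], [-1.09, 1.28], [-1.99, 2.15], [-1.42, 1.44], [-3.14, 3.14]. Speed limits (rad/s): [2.79, 2.79, 3.14, 3.14, 3.14, 3.14].

## Interface

Orientations are given as [roll, pitch, yaw] about the fixed x, y, z axes, in that order (R = Rz(yaw) Ry(pitch) Rx(roll)).
In Python, from station import env, get_image gives the robot as it stands.
- The arm moves only by the tool servo_tool, never from a script. Its argument "series" is a list of rows, each a list of 3 entries, a list of its own where there are three numbers: the turn, a rotation vector about the world's x, y, z as a fraction of full scale, then the shift along the world's x, y, z as a fraction of full scale, then the opening, from 0 (shut) to 1 (fully open). In form: [[[wx, wy, wz], [tx, ty, tz], gripper], ...]. A call has 1 to 20 rows; each row is the pose to reach, as a shift and turn from the pose measured when the call began, turning the shorter way round; what a row does not reach only later rows make up. Full scale, the value 1, is 500 mm for a shift and 360 degrees for a turn. A row lasts 1/8 s, in which the tool goes at most 62.5 mm and 10.7 degrees, less where a joint would pass 70% of its speed; a pose out of reach is approached as far as the arm can. A call with a number of a shift or a turn outside -1 to 1 is refused whole. A call with a gripper value outside its range is refused whole. The fingers move at their own pace and stop on an object; the grip force is fixed at half the most. Time passes only in rows, so rows that repeat a pose let the fingers close. It gives the time, the measured TCP pose, the force and the opening at its end, in the units of the state.
- env.get_obs(): the state, without advancing time (a new reading comes with each control period).
- get_image(name): name is "side" or "top" or "wrist"; returns a dict with "frame" (420x560x3 uint8, blue, green, red), "fov_y" (degrees; the focal length in pixels is half the picture's height over the tangent of half this angle, whatever the lens; pixels are square), "cx", "cy" (the principal point, pixels), "extrinsics" (4x4, takes a point from world to camera coordinates). Camera axes: x right, y down, z forward; pixel columns grow to the right and rows downward; lengths in m; the calibration is good to about 2 mm. A picture is of the moment at which its call begins. There is no depth.
- env.close_job(): hands the job in, once; it reports no verdict.
The state is a dict: "t": time; "qpos": joint angles; "qd": joint speeds; "effort": joint torques, N m; "tcp_pos": TCP position; "ee_rot": TCP orientation; "contact_force": force on the tool from outside, world axes, zero at the start; "moment": the same for the moment, N m; "gripper_width": finger opening in m.
Only numpy, scipy, OpenCV 4.12 (cv2) and the standard library are available. Lean on these libraries where they do the work, as an engineer would, in place of code of your own. Each camera call takes 0.05 s, during which the arm holds its last target. There are 200 camera calls.

## Working session

There is one attempt and no reset: what is moved stays moved. The work goes in short steps, Python scripts to look and compute and a tool call to move; the robot and the scene stay as the last step left them, time stands still between calls to the robot, and variables do not carry over. Pictures are saved under pics/ and viewed, about 8 in all and at most 12, crops included, and the job is handed in when it is done.

Besides the shell and the picture viewer there is one more tool, called after "Emit:" by a JSON object that holds its "method" and its "body", one argument or row to a line. servo_tool: Moves the arm, as the interface text tells. Its arguments: {"type":"object","properties":{"series":{"type":"array"}},"required":["series"]}

```bash
mkdir -p pics; ls; cat > h.py <<'E'
import numpy as np, cv2
from station import env, get_image
def shot(n, fn=None):
    d=get_image(n)
    if fn: cv2.imwrite('pics/'+fn,d['frame'])
    return d
def cam(d):
    h=d['frame'].shape[0]; f=h/2/np.tan(np.radians(d['fov_y'])/2)
    K=np.array([[f,0,d['cx']],[0,f,d['cy']],[0,0,1]]); return K,np.array(d['extrinsics'])
def ray(d,uv,z):
    K,E=cam(d); R,t=E[:3,:3],E[:3,3]; c=-R.T@t
    v=R.T@np.linalg.inv(K)@np.array([uv[0],uv[1],1.]); return c+v*(z-c[2])/v[2]
def proj(d,p):
    K,E=cam(d); q=K@(E[:3,:3]@np.asarray(p,float)+E[:3,3]); return q[:2]/q[2]
E
python3 - <<'E'
from h import *
import pickle
o=env.get_obs(); print(o)
a=shot('top','top1.png');b=shot('side','side1.png')
pickle.dump((a,b),open('p1.pkl','wb'))
for d in (a,b): print(d['fov_y'],d['cx'],d['cy'],np.round(d['extrinsics'],3).tolist())
E
```

```text
pics
{'t': 0.0, 'qpos': array([ 1.17799892e+00,  2.41408426e-01,  3.72177171e-03,  1.33519520e+00,
       -1.61386805e-05,  1.57081191e+00]), 'qd': array([-8.75685977e-04, -6.10684350e-05,  8.07392506e-05,  6.95632481e-04,
       -1.74199118e-03,  3.43925747e-04]), 'effort': array([ 1.40399770e-03, -3.72315502e+01,  2.52408671e+01,  1.69319159e-02,
        1.97235909e-04,  3.13477628e-06]), 'tcp_pos': array([0.19114988, 0.46133552, 0.23041429]), 'ee_rot': array([-1.56304251,  1.56871073, -1.95585548]), 'contact_force': array([ 0.38011072,  1.01811494, -0.06584414]), 'moment': array([ 0.00437962, -0.02874575, -0.02156767]), 'gripper_width': 0.08525167271004866}
46.89556171319819 277.91015490419824 198.3078408572211 [[0.017, -1.0, -0.001, -0.105], [-0.982, -0.017, -0.188, 0.58], [0.188, 0.004, -0.982, 1.226], [0.0, 0.0, 0.0, 1.0]]
50.37166550385433 277.701015684072 217.3019937540375 [[-0.768, 0.641, 0.009, 0.508], [0.555, 0.672, -0.49, -0.224], [-0.32, -0.371, -0.872, 1.64], [0.0, 0.0, 0.0, 1.0]]
```

View pics/top1.png

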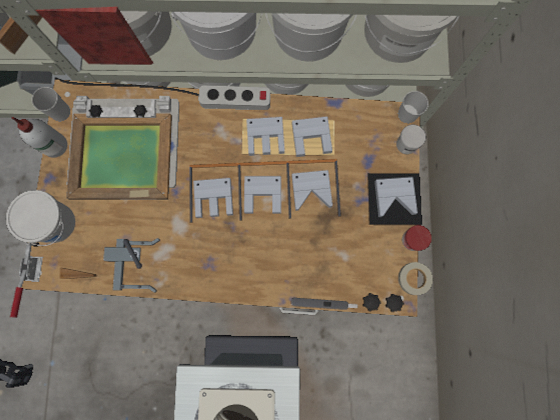

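View pics/side1.png

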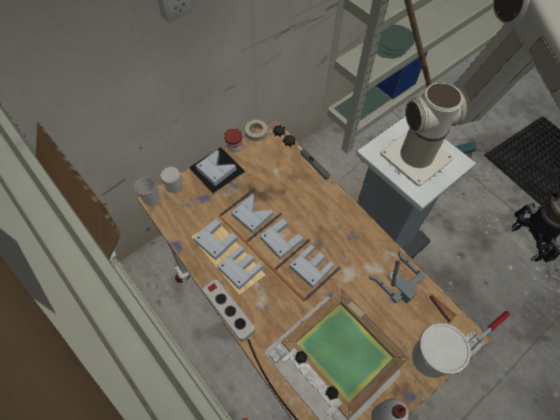

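The sample on the mat (393,197) is the vee. The vee plate is in the right-hand bay (top view ~312,190). The fixture is at ~(125,265), with its mouth towards the right.

```bash
python3 - <<'E'
from h import *
import pickle
a,b=pickle.load(open('p1.pkl','rb'))
f=a['frame']; hsv=cv2.cvtColor(f,cv2.COLOR_BGR2HSV)
print(hsv[180,312],hsv[185,263],f[180,312],f[255,118],f[250,130],f[262,162])
m=((f[...,0].astype(int)-f[...,2]>5)&(f.min(2)>120)).astype(np.uint8)
n,l,s,c=cv2.connectedComponentsWithStats(m)
for i in range(1,n):
  if s[i,4]>250 and 90<c[i][1]<300:
    cn=max(cv2.findContours((l==i).astype(np.uint8),0,1)[0],key=cv2.contourArea)
    r=cv2.minAreaRect(cn); P=[ray(a,p,.025)[:2] for p in cv2.boxPoints(r)]
    print(s[i],np.round(c[i],1),r,np.round(np.mean(P,0),4),np.round(P,3).tolist())
t=cv2.resize(f[155:300,90:350],None,fx=3,fy=3,interpolation=2)
t1=cv2.resize(f[225:300,90:170],None,fx=7,fy=7,interpolation=2)
s1=cv2.resize(b['frame'][240:310,360:440],None,fx=7,fy=7,interpolation=2)
cv2.imwrite('pics/c1.png',cv2.resize(np.hstack([t1[:490],s1]),(800,350*1)) if 0 else cv2.resize(np.hstack([t1[:490],s1]),None,fx=.71,fy=.71))
cv2.imwrite('pics/c2.png',t)
E
```

```text
[108  19 164] [108  15 166] [164 157 152] [120 116 108] [74 71 70] [ 90 124 154]
[247 117  37  36 828] [264.9 131.7] ((265.05975341796875, 134.89602661132812), (33.9912109375, 34.58987808227539), 86.18592071533203) [ 0.7664 -0.0564] [[0.811, -0.004], [0.82, -0.1], [0.721, -0.108], [0.713, -0.013]]
[293 117  39  38 841] [311.1 132.2] ((311.58172607421875, 135.37518310546875), (34.11977767944336, 35.457061767578125), 83.41805267333984) [ 0.7672 -0.1855] [[0.809, -0.131], [0.823, -0.229], [0.725, -0.24], [0.712, -0.143]]
[293 171  39  38 969] [311.1 186.3] ((311.64044189453125, 189.2247314453125), (35.07936477661133, 36.12226867675781), 84.5596694946289) [ 0.6145 -0.1863] [[0.657, -0.132], [0.669, -0.231], [0.572, -0.239], [0.561, -0.143]]
[245 177  36  36 864] [262.  190.7] ((262.5, 194.5), (35.0, 35.0), 90.0) [ 0.5976 -0.0531] [[0.645, -0.004], [0.647, -0.1], [0.55, -0.101], [0.548, -0.007]]
[ 376  177   41   39 1019] [395.8 193.1] ((396.13861083984375, 195.88613891601562), (36.020347595214844, 37.11488723754883), 84.2894058227539) [ 0.5999 -0.4152] [[0.643, -0.361], [0.655, -0.462], [0.556, -0.468], [0.545, -0.369]]
[194 178  38  39 919] [212.5 194. ] ((212.63104248046875, 197.07241821289062), (35.62651062011719, 36.29087829589844), 85.2363510131836) [0.5882 0.0818] [[0.632, 0.137], [0.642, 0.039], [0.544, 0.027], [0.534, 0.124]]
```

View pics/c1.png

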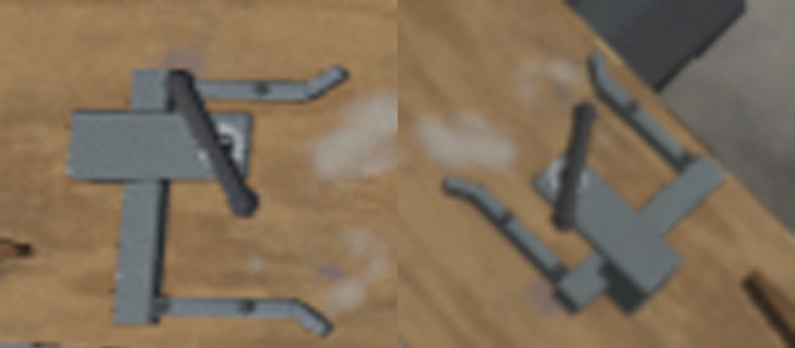

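```bash
python3 - <<'E'
from h import *
import pickle
from scipy.spatial.transform import Rotation as R
a,b=pickle.load(open('p1.pkl','rb'))
k=7*.71
T=lambda u,v,z: np.round(ray(a,(u/k+90,v/k+225),z),4)
S=lambda u,v,z: np.round(ray(b,((u-398)/k+360,v/k+240),z),4)
print('up rail in',T(195,100,.016),T(305,101,.016),'low',T(160,300,.016),T(297,302,.016))
print('stop face/inner',T(168,181,.016),T(160,300,.016))
print('bridge',[T(*p,.046) for p in((70,110),(252,113),(250,181),(67,180))])
print('bar',T(178,78,.067),T(246,206,.067),'side',S(585,110,.067),S(566,218,.067))
print('side bridge near end',S(538,178,.046),S(575,145,.046),S(682,265,.046),S(630,312,.046))
o=env.get_obs(); M=R.from_euler('xyz',o['ee_rot']).as_matrix(); print(M.round(3), env.tcp_to_grasp)
# bins strip ends & divider fronts
for p in((192,166),(240,164),(289,162),(337,161),(191,221),(240,219),(290,217),(339,215)): print(p,ray(a,p,.008).round(4))
E
```

```text
up rail in [0.4549 0.3008 0.016 ] [0.4553 0.2415 0.016 ] low [0.3486 0.3114 0.016 ] [0.3488 0.2387 0.016 ]
stop face/inner [0.4113 0.312  0.016 ] [0.3486 0.3114 0.016 ]
bridge [array([0.4459, 0.3569, 0.046 ]), array([0.4459, 0.261 , 0.046 ]), array([0.4104, 0.2595, 0.046 ]), array([0.4093, 0.3553, 0.046 ])]
bar [0.4616 0.2946 0.067 ] [0.3965 0.2547 0.067 ] side [0.3998 0.2554 0.067 ] [0.4606 0.296  0.067 ]
side bridge near end [0.4449 0.2649 0.046 ] [0.4113 0.2645 0.046 ] [0.4192 0.3587 0.046 ] [0.4652 0.3585 0.046 ]
[[-0.001  0.383  0.924]
 [-0.002  0.924 -0.383]
 [-1.    -0.002 -0.   ]] 0.0187
(192, 166) [0.6781 0.1452 0.008 ]
(240, 164) [0.686 0.012 0.008]
(289, 162) [ 0.6941 -0.1241  0.008 ]
(337, 161) [ 0.6992 -0.2577  0.008 ]
(191, 221) [0.5239 0.1402 0.008 ]
(240, 219) [0.5317 0.0071 0.008 ]
(290, 217) [ 0.5395 -0.1288  0.008 ]
(339, 215) [ 0.5472 -0.2622  0.008 ]
```

View pics/c2.png

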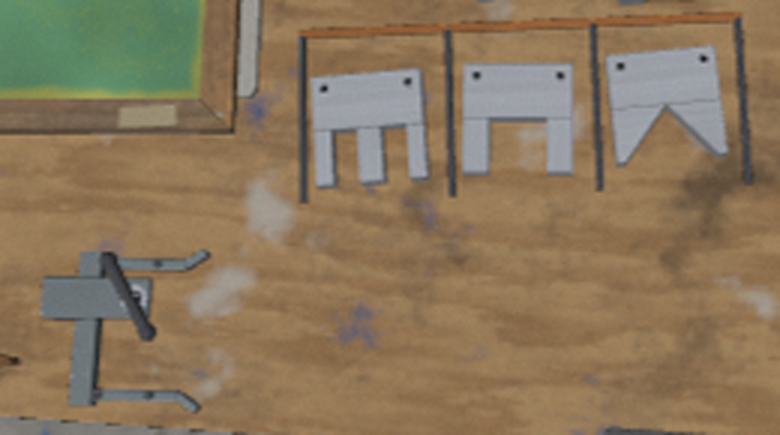

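Both views agree on the fixture: centre ≈ (0.403, 0.264), yaw ≈ 0, and handle ≈ 0.2 rad. The vee plate is at about (0.614, -0.186), yaw ≈ 0.12. I'm moving above the plate for a closer look.

Emit:
{"method": "servo_tool", "body": {
  "series": [
    [[0, 0, -0.02], [0.1, -0.1, 0], 1],
    [[0, 0, -0.05], [0.2, -0.2, 0], 1],
    [[0, 0, -0.08], [0.3, -0.35, 0], 1],
    [[0, 0, -0.11], [0.4, -0.5, 0], 1],
    [[0, 0, -0.14], [0.5, -0.6, 0], 1],
    [[0, 0, -0.168], [0.6, -0.72, 0], 1],
    [[0, 0, -0.168], [0.65, -0.85, 0], 1],
    [[0, 0, -0.168], [0.7, -1, 0], 1],
    [[0, 0, -0.168], [0.7, -1, 0], 1],
    [[0, 0, -0.168], [0.7, -1, 0], 1],
    [[0, 0, -0.168], [0.7, -1, 0], 1]
  ]
}}

```text
t: 1.48
tcp_pos: [0.5419, -0.042, 0.2294]
ee_rot: [-1.47, 1.568, -2.924]
contact_force: [-0.3, -0.3, -0.6]
gripper_width: 0.0852
```

Emit:
{"method": "servo_tool", "body": {
  "series": [
    [[0, 0, 0], [0.05, -0.1, 0], 0.9],
    [[0, 0, 0], [0.08, -0.2, 0], 0.88],
    [[0, 0, 0], [0.09, -0.28, 0], 0.88],
    [[0, 0, 0], [0.1, -0.28, 0], 0.88],
    [[0, 0, 0], [0.1, -0.28, 0], 0.88],
    [[0, 0, 0], [0.1, -0.28, 0], 0.88],
    [[0, 0, 0], [0.1, -0.28, 0], 0.88]
  ]
}}

```text
t: 2.35
tcp_pos: [0.5918, -0.1806, 0.2296]
ee_rot: [-1.504, 1.568, -2.956]
contact_force: [-0.4, 0.4, -0.4]
gripper_width: 0.0752
```

```bash
python3 - <<'E'
from h import *
import pickle
a=shot('wrist','w1.png'); pickle.dump(a,open('w1.pkl','wb'))
o=env.get_obs(); print(o['t'],o['tcp_pos'],o['ee_rot'],o['qpos'],o['gripper_width'])
f=a['frame']; m=((f[...,0].astype(int)-f[...,2]>5)&(f.min(2)>110)).astype(np.uint8)
n,l,s,c=cv2.connectedComponentsWithStats(m)
for i in range(1,n):
  if s[i,4]>3000:
    cn=max(cv2.findContours((l==i).astype(np.uint8),0,1)[0],key=cv2.contourArea)
    ap=cv2.approxPolyDP(cn,6,True)[:,0]; print(s[i]); [print(p,ray(a,p,.025).round(4)) for p in ap]
E
```

```text
2.4 [ 0.59189303 -0.18088237  0.22969439] [-1.45816782  1.56790861 -2.910777  ] [-0.29587442  0.4866893   0.35843172  1.4450351  -0.00145158  1.15673658] 0.07509147240111007
[ 245    0  127   95 3881]
[371   0] [ 0.6524 -0.0275  0.025 ]
[310   0] [ 0.6023 -0.0334  0.025 ]
[304  62] [ 0.6041 -0.0815  0.025 ]
[251  56] [ 0.5581 -0.0821  0.025 ]
[250  65] [ 0.5579 -0.0894  0.025 ]
[262  61] [ 0.5679 -0.0849  0.025 ]
[260  70] [ 0.5669 -0.0924  0.025 ]
[248  67] [ 0.5563 -0.0912  0.025 ]
[247  56] [ 0.5546 -0.0825  0.025 ]
[245  83] [ 0.555  -0.1047  0.025 ]
[356  94] [ 0.6535 -0.1023  0.025 ]
[ 425    0  135  120 8085]
[451   0] [ 0.718  -0.0197  0.025 ]
[450  11] [ 0.7192 -0.0278  0.025 ]
[513  10] [ 0.771  -0.0209  0.025 ]
[503  46] [ 0.771  -0.0488  0.025 ]
[437  47] [ 0.7152 -0.0562  0.025 ]
[446  49] [ 0.7233 -0.0569  0.025 ]
[440  69] [ 0.7222 -0.0732  0.025 ]
[499  70] [ 0.7732 -0.068   0.025 ]
[496  93] [ 0.7762 -0.0869  0.025 ]
[481  99] [ 0.7645 -0.0934  0.025 ]
[484  75] [ 0.7615 -0.0735  0.025 ]
[479 100] [ 0.763  -0.0945  0.025 ]
[427  98] [ 0.7167 -0.0983  0.025 ]
[425 113
[... 1133 characters left out ...]
-0.4209  0.025 ]
[254 385] [ 0.5953 -0.4295  0.025 ]
[245 380] [ 0.5845 -0.4238  0.025 ]
[243 390] [ 0.5835 -0.4381  0.025 ]
[276 397] [ 0.6222 -0.4435  0.025 ]
[304 391] [ 0.6531 -0.4311  0.025 ]
[304 329] [ 0.6415 -0.3488  0.025 ]
[307 338] [ 0.6464 -0.3598  0.025 ]
[296 337] [ 0.6343 -0.3599  0.025 ]
[306 344] [ 0.6464 -0.3676  0.025 ]
[272 342] [ 0.6091 -0.3694  0.025 ]
[283 334] [ 0.6198 -0.3578  0.025 ]
[276 331] [ 0.6118 -0.3549  0.025 ]
[262 346] [ 0.5988 -0.3759  0.025 ]
[250 334] [ 0.5842 -0.3621  0.025 ]
[245 342] [ 0.5798 -0.373   0.025 ]
[238 335] [ 0.5714 -0.3649  0.025 ]
[237 343] [ 0.5712 -0.3753  0.025 ]
[225 341] [ 0.5579 -0.3743  0.025 ]
[227 327] [ 0.5587 -0.3562  0.025 ]
```

View pics/w1.png

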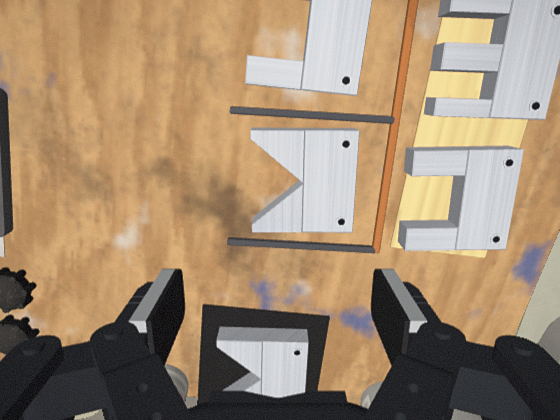

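Wrist view: the vee plate's rear corners are at (358,131) and (351,231), and its apex is at (299,179). That puts its centre at about (0.6165, -0.188), yaw 0.11. The rear edge is well clear of the strip. Next I descend with one finger in the vee and one behind the plate.

Emit:
{"method": "servo_tool", "body": {
  "series": [
    [[0, 0, 0], [0.04, -0.006, -0.1], 0.88],
    [[0, 0, 0], [0.079, -0.011, -0.2], 0.88],
    [[0, 0, 0], [0.079, -0.011, -0.28], 0.88],
    [[0, 0, 0], [0.079, -0.011, -0.34], 0.88],
    [[0, 0, 0], [0.079, -0.011, -0.38], 0.88],
    [[0, 0, 0], [0.079, -0.011, -0.41], 0.88],
    [[0, 0, 0], [0.079, -0.011, -0.43], 0.88],
    [[0, 0, 0], [0.079, -0.011, -0.45], 0.88],
    [[0, 0, 0], [0.079, -0.011, -0.45], 0.88],
    [[0, 0, 0], [0.079, -0.011, -0.45], 0.88]
  ]
}}

```text
t: 3.65
tcp_pos: [0.6319, -0.1866, 0.0053]
ee_rot: [-1.175, 1.569, -2.628]
contact_force: [-0.7, -0.5, -0.2]
gripper_width: 0.075
```

```bash
python3 - <<'E'
from h import *
a=shot('wrist','w2.png'); print(env.get_obs()['tcp_pos'])
E
```

```text
[ 0.63198349 -0.18660577  0.00546953]
```

View pics/w2.png

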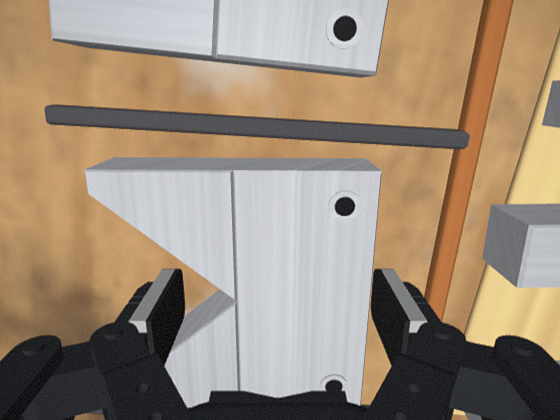

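The fingers straddle the plate, with the left one in the vee and the right one behind the rear edge. Closing.

Emit:
{"method": "servo_tool", "body": {
  "series": [
    [[0, 0, 0], [0, 0, 0], 0.8],
    [[0, 0, 0], [0, 0, 0], 0.7],
    [[0, 0, 0], [0, 0, 0], 0.6],
    [[0, 0, 0], [0, 0, 0], 0.5],
    [[0, 0, 0], [0, 0, 0], 0.5],
    [[0, 0, 0], [0, 0, 0], 0.5]
  ]
}}

```text
t: 4.45
tcp_pos: [0.6346, -0.1867, 0.0077]
ee_rot: [1.072, 1.566, -0.38]
contact_force: [2.7, 1.5, 5.3]
gripper_width: 0.0598
```

Emit:
{"method": "servo_tool", "body": {
  "series": [
    [[0, 0, 0], [-0.02, 0, 0], 0.5],
    [[0, 0, 0], [-0.05, -0.002, 0], 0.5],
    [[0, 0, 0], [-0.09, -0.004, 0], 0.5],
    [[0, 0, 0], [-0.13, -0.005, 0], 0.5],
    [[0, 0, -0.003], [-0.17, -0.007, 0], 0.5],
    [[0, 0, -0.006], [-0.21, -0.008, 0], 0.5],
    [[0, 0, -0.009], [-0.25, -0.009, 0], 0.5],
    [[0, 0, -0.012], [-0.29, -0.01, 0], 0.5],
    [[0, 0, -0.015], [-0.33, -0.01, 0], 0.5],
    [[0, 0, -0.018], [-0.37, -0.01, 0], 0.5],
    [[0, 0, -0.018], [-0.4, -0.01, 0], 0.5],
    [[0, 0, -0.018], [-0.423, -0.01, 0], 0.5],
    [[0, 0, -0.018], [-0.423, -0.01, 0], 0.5]
  ]
}}

```text
t: 6.08
tcp_pos: [0.421, -0.1916, 0.0077]
ee_rot: [0.413, 1.568, -1.152]
contact_force: [-4.8, 0.7, 6.9]
gripper_width: 0.0598
```

```bash
python3 - <<'E'
from h import *
from scipy.spatial.transform import Rotation as R
a=shot('wrist','w3.png'); o=env.get_obs(); M=R.from_euler('xyz',o['ee_rot']).as_matrix()
print(o['tcp_pos'],'jaw',np.degrees(np.arctan2(M[1,1],M[0,1])),M[:,0].round(3))
E
```

```text
[ 0.42099516 -0.19162294  0.0077157 ] jaw 0.28001336868546345 [ 0.    -0.002 -1.   ]
```

View pics/w3.png

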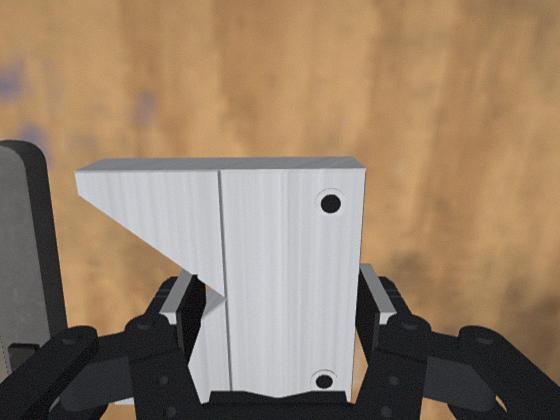

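The plate is held square and clear of the bay. Sliding it left to the fixture mouth.

Emit:
{"method": "servo_tool", "body": {
  "series": [
    [[0, 0, 0], [0, 0.03, 0], 0.5],
    [[0, 0, 0], [0.002, 0.07, 0], 0.5],
    [[0, 0, 0], [0.004, 0.12, 0], 0.5],
    [[0, 0, 0], [0.004, 0.17, 0], 0.5],
    [[0, 0, 0], [0.004, 0.22, 0], 0.5],
    [[0, 0, 0], [0.004, 0.27, 0], 0.5],
    [[0, 0, 0], [0.004, 0.32, 0], 0.5],
    [[0, 0, 0], [0.004, 0.37, 0], 0.5],
    [[0, 0, 0], [0.004, 0.42, 0], 0.5],
    [[0, 0, 0], [0.004, 0.47, 0], 0.5],
    [[0, 0, 0], [0.004, 0.52, 0], 0.5],
    [[0, 0, 0], [0.004, 0.57, 0], 0.5],
    [[0, 0, 0], [0.004, 0.62, 0], 0.5],
    [[0, 0, 0], [0.004, 0.66, 0], 0.5],
    [[0, 0, 0], [0.004, 0.7, 0], 0.5],
    [[0, 0, 0], [0.004, 0.72, 0], 0.5],
    [[0, 0, 0], [0.004, 0.72, 0], 0.5]
  ]
}}

```text
t: 8.25
tcp_pos: [0.4228, 0.1694, 0.0078]
ee_rot: [0.153, 1.569, -1.411]
contact_force: [-0.1, 0.6, 3.3]
gripper_width: 0.0594
```

```bash
python3 - <<'E'
from h import *
import pickle
a=shot('wrist','w4.png'); pickle.dump(a,open('w4.pkl','wb'));o=env.get_obs(); print(o['tcp_pos'])
E
```

```text
[0.42280254 0.16941015 0.0077587 ]
```

View pics/w4.png

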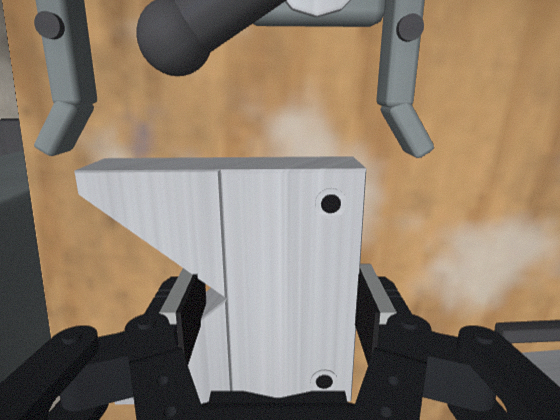

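```bash
python3 - <<'E'
from h import *
import pickle
a=pickle.load(open('w4.pkl','rb'))
for n,p,z in [('plate L',(77,171),.025),('plate R',(366,169),.025),('rear low',(353,402),.025),('railL',(95,102),.014),('railL up',(88,10),.016),('railR',(380,103),.014),('railR up',(383,15),.014),('tipL',(70,152),.014),('tipR',(412,155),.014)]: print(n,ray(a,p,z).round(4))
E
```

```text
plate L [0.3558 0.218  0.025 ]
plate R [0.4539 0.2193 0.025 ]
rear low [0.4561 0.1201 0.025 ]
railL [0.36   0.2402 0.014 ]
railL up [0.3627 0.2689 0.016 ]
railR [0.4597 0.2405 0.014 ]
railR up [0.4582 0.2683 0.014 ]
tipL [0.3484 0.2226 0.014 ]
tipR [0.4729 0.2223 0.014 ]
```

```bash
python3 - <<'E'
from h import *
import pickle
a=pickle.load(open('w4.pkl','rb'))
K,E=cam(a); print('cam',(-E[:3,:3].T@E[:3,3]).round(3))
g=cv2.cvtColor(a['frame'],cv2.COLOR_BGR2HSV)
for v in (30,60,90): 
  print(v,[tuple(int(x) for x in g[v,u]) for u in range(76,104,3)],[tuple(int(x) for x in g[v,u]) for u in range(372,400,3)])
for p in [(95,100),(93,60),(380,103),(382,60)]: print(p,ray(a,p,0).round(4))
t=a['frame'].copy(); t=np.hstack([t[0:170,20:140],t[0:170,350:470]]); cv2.imwrite('pics/c4.png',cv2.resize(t,None,fx=3.3,fy=3.3,interpolation=2))
E
```

```text
cam [0.424 0.246 0.15 ]
30 [(90, 32, 55), (90, 15, 51), (70, 27, 56), (96, 24, 54), (16, 108, 158), (16, 113, 191), (16, 114, 188), (17, 117, 190), (16, 117, 185), (17, 114, 184)] [(16, 124, 166), (16, 123, 166), (15, 127, 169), (15, 124, 173), (99, 22, 82), (98, 13, 80), (90, 21, 87), (90, 19, 121), (120, 4, 71), (105, 6, 86)]
60 [(120, 4, 57), (105, 26, 59), (96, 23, 56), (110, 13, 61), (143, 18, 57), (168, 24, 54), (15, 110, 172), (16, 114, 163), (16, 112, 164), (15, 107, 160)] [(16, 126, 172), (16, 122, 171), (16, 127, 177), (97, 31, 74), (98, 13, 81), (102, 15, 85), (90, 13, 116), (96, 19, 133), (96, 18, 141), (100, 16, 142)]
90 [(98, 29, 96), (120, 4, 62), (101, 31, 66), (99, 30, 60), (80, 27, 57), (115, 26, 60), (98, 22, 47), (16, 120, 172), (16, 115, 178), (16, 112, 176)] [(17, 121, 167), (15, 122, 175), (111, 31, 82), (98, 24, 84), (102, 16, 82), (93, 20, 112), (98, 15, 139), (97, 16, 141), (99, 18, 142), (92, 24, 139)]
(95, 100) [0.3535 0.2404 0.    ]
(93, 60) [0.3548 0.2548 0.    ]
(380, 103) [0.4634 0.24   0.    ]
(382, 60) [0.4627 0.2555 0.    ]
```

View pics/c4.png

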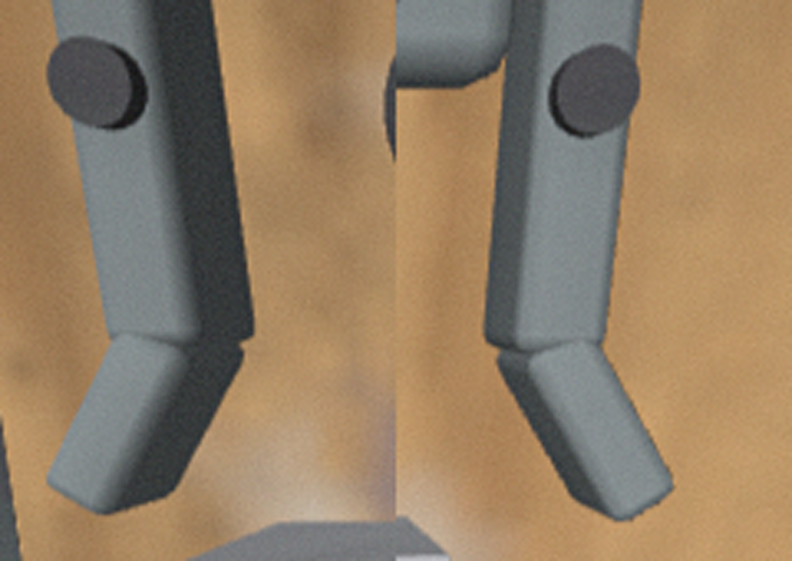

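In the same picture the rails centre at x≈0.4085 and the plate at ≈0.405. So I'm shifting +3 mm in x and entering the rails.

Emit:
{"method": "servo_tool", "body": {
  "series": [
    [[0, 0, 0], [0.003, 0, 0], 0.5],
    [[0, 0, 0], [0.007, 0, 0], 0.5],
    [[0, 0, 0], [0.007, 0.02, 0], 0.5],
    [[0, 0, 0], [0.007, 0.04, 0], 0.5],
    [[0, 0, 0], [0.007, 0.055, 0], 0.5],
    [[0, 0, 0], [0.007, 0.055, 0], 0.5],
    [[0, 0, 0], [0.007, 0.055, 0], 0.5]
  ]
}}

```text
t: 9.18
tcp_pos: [0.4262, 0.196, 0.0078]
ee_rot: [-0.112, 1.569, -1.677]
contact_force: [-0.2, -4.2, 5.0]
gripper_width: 0.0594
```

Emit:
{"method": "servo_tool", "body": {
  "series": [
    [[0, 0, 0], [0, 0, 0], 0.7],
    [[0, 0, 0], [0, 0, 0], 0.88],
    [[0, 0, 0], [0, 0, 0], 0.88],
    [[0, 0, 0], [0, 0, 0], 0.88],
    [[0, 0, 0], [0, 0, 0.03], 0.88],
    [[0, 0, 0], [0, 0, 0.08], 0.88],
    [[0, 0, 0], [0, 0, 0.13], 0.88],
    [[0, 0, 0], [-0.01, -0.05, 0.14], 0.6],
    [[0, 0, 0], [-0.03, -0.11, 0.14], 0.3],
    [[0, 0, 0], [-0.03, -0.164, 0.14], 0],
    [[0, 0, 0], [-0.03, -0.164, 0.14], 0],
    [[0, 0, 0], [-0.03, -0.164, 0.14], 0],
    [[0, 0, 0], [-0.03, -0.164, 0.1], 0],
    [[0, 0, 0], [-0.03, -0.164, 0.06], 0],
    [[0, 0, 0], [-0.03, -0.164, 0.02], 0],
    [[0, 0, 0], [-0.03, -0.164, 0.008], 0],
    [[0, 0, 0], [-0.03, -0.164, 0.005], 0],
    [[0, 0, 0], [-0.03, -0.164, 0.005], 0]
  ]
}}

```text
t: 11.42
tcp_pos: [0.4118, 0.1144, 0.0108]
ee_rot: [0.578, 1.569, -0.987]
contact_force: [-0.4, -0.1, 0.7]
gripper_width: -0.0003
```

```bash
python3 - <<'E'
from h import *
import pickle
a=shot('wrist','w5.png'); pickle.dump(a,open('w5.pkl','wb'));o=env.get_obs(); print(o['tcp_pos'])
E
```

```text
[0.41187196 0.11433085 0.01090222]
```

View pics/w5.png

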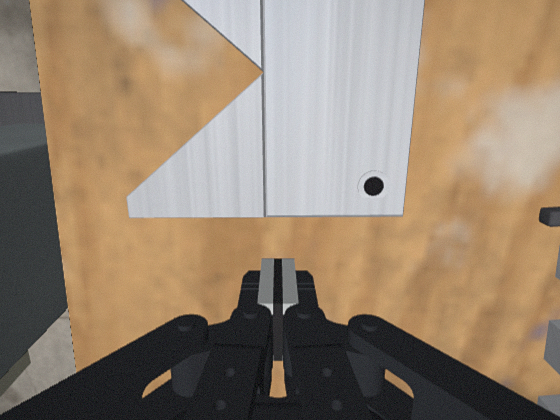

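The plate's near edge is straight and the fingers are shut just behind it. Pushing in.

Emit:
{"method": "servo_tool", "body": {
  "series": [
    [[0, 0, 0], [0, 0.02, 0], 0],
    [[0, 0, 0], [0, 0.04, 0], 0],
    [[0, 0, 0], [0, 0.05, 0], 0],
    [[0, 0, 0], [0, 0.065, 0], 0],
    [[0, 0, 0], [0, 0.08, 0], 0],
    [[0, 0, 0], [0, 0.095, 0], 0],
    [[0, 0, 0], [0, 0.11, 0], 0],
    [[0, 0, 0], [0, 0.125, 0], 0],
    [[0, 0, 0], [0, 0.14, 0], 0],
    [[0, 0, 0], [0, 0.15, 0], 0],
    [[0, 0, 0], [0, 0.16, 0], 0],
    [[0, 0, 0], [0, 0.16, 0], 0]
  ]
}}

```text
t: 12.98
tcp_pos: [0.412, 0.1942, 0.0111]
ee_rot: [0.668, 1.568, -0.897]
contact_force: [0.5, -3.0, 2.2]
gripper_width: 0.0001
```

Emit:
{"method": "servo_tool", "body": {
  "series": [
    [[0, 0, 0], [0, 0.004, 0], 0],
    [[0, 0, 0], [0, 0.008, 0], 0],
    [[0, 0, 0], [0, 0.012, 0], 0],
    [[0, 0, 0], [0, 0.012, 0], 0]
  ]
}}

```text
t: 13.48
tcp_pos: [0.4118, 0.2002, 0.011]
ee_rot: [0.544, 1.568, -1.021]
contact_force: [0.1, -3.5, 3.0]
gripper_width: -0.0001
```

Emit:
{"method": "servo_tool", "body": {
  "series": [
    [[0, 0, 0], [0, 0.004, 0], 0],
    [[0, 0, 0], [0, 0.008, 0], 0],
    [[0, 0, 0], [0, 0.008, 0], 0]
  ]
}}

```text
t: 13.85
tcp_pos: [0.4118, 0.2032, 0.0111]
ee_rot: [0.326, 1.566, -1.24]
contact_force: [0.2, -7.2, 4.7]
gripper_width: -0.0004
```

Emit:
{"method": "servo_tool", "body": {
  "series": [
    [[0, 0, 0], [0, 0.004, 0], 0],
    [[0, 0, 0], [0, 0.006, 0], 0],
    [[0, 0, 0], [0, 0.006, 0], 0]
  ]
}}

```text
t: 14.22
tcp_pos: [0.4118, 0.2032, 0.0111]
ee_rot: [0.189, 1.559, -1.379]
contact_force: [0.3, -13.1, 7.9]
gripper_width: 0.0002
```

The push stopped at y=0.2032, against 0.204 expected, and the force rose from 3 N to 13 N with no motion. The plate is home. I'm backing off and going above the handle.

Emit:
{"method": "servo_tool", "body": {
  "series": [
    [[0, 0, 0], [0, -0.03, 0], 0],
    [[0, 0, 0], [0, -0.06, 0.02], 0],
    [[0, 0, 0], [0, -0.06, 0.12], 0],
    [[0, 0, 0.02], [0, -0.06, 0.22], 0.5],
    [[0, 0, 0.05], [0, 0, 0.3], 1],
    [[0, 0, 0.08], [0.01, 0.05, 0.3], 1],
    [[0, 0, 0.11], [0.02, 0.1, 0.3], 1],
    [[0, 0, 0.14], [0.036, 0.144, 0.3], 1],
    [[0, 0, 0.17], [0.036, 0.144, 0.3], 1],
    [[0, 0, 0.2], [0.036, 0.144, 0.3], 1],
    [[0, 0, 0.23], [0.036, 0.144, 0.3], 1],
    [[0, 0, 0.26], [0.036, 0.144, 0.3], 1],
    [[0, 0, 0.29], [0.036, 0.144, 0.3], 1],
    [[0, 0, 0.32], [0.036, 0.144, 0.3], 1],
    [[0, 0, 0.337], [0.036, 0.144, 0.3], 1],
    [[0, 0, 0.337], [0.036, 0.144, 0.3], 1],
    [[0, 0, 0.337], [0.036, 0.144, 0.3], 1]
  ]
}}

```text
t: 16.35
tcp_pos: [0.4298, 0.2751, 0.1614]
ee_rot: [0.236, 1.559, 0.784]
contact_force: [0.1, -0.3, -0.1]
gripper_width: 0.0853
```

```bash
python3 - <<'E'
from h import *
import pickle
from scipy.spatial.transform import Rotation as R
a=shot('wrist','w6.png'); s=shot('side','s6.png');pickle.dump((a,s),open('w6.pkl','wb'));o=env.get_obs(); M=R.from_euler('xyz',o['ee_rot']).as_matrix()
print(o['tcp_pos'],'jaw',np.degrees(np.arctan2(M[1,1],M[0,1])),o['qpos'].round(2), 'proj handle', proj(a,(.43,.275,.067)))
E
```

```text
[0.42982511 0.27517809 0.16124732] jaw 121.44870525232085 [ 0.57  0.29 -0.11  1.15  0.    0.02] proj handle [278.91891518 206.13858271]
```

View pics/w6.png

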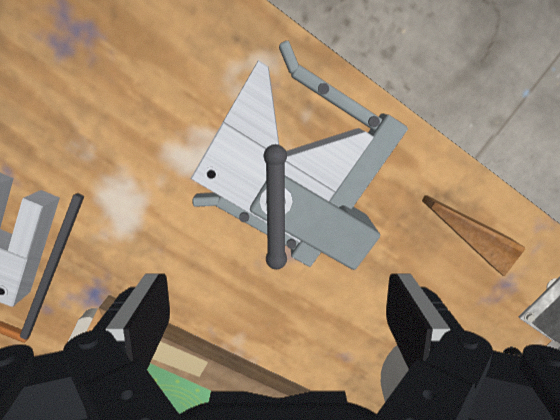

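The view shows the bar from (274,155) to (277,262), square to the jaws. The plate's far edge is against the stop block.

```bash
python3 - <<'E'
from h import *
import pickle
a,s=pickle.load(open('w6.pkl','rb'))
p,q=ray(a,(274.5,155),.067),ray(a,(277,262),.067); print(p,q,(p+q)/2,np.degrees(np.arctan2(*(p-q)[[1,0]])))
# plate far edge vs stop in wrist view: sample along line normal to stop
print('plate corner/far edge',ray(a,(369,130),.025),'near corners',ray(a,(264,62),.025),ray(a,(193,178),.025))
E
```

```text
[0.40236921 0.25481753 0.067     ] [0.46559464 0.29520899 0.067     ] [0.43398192 0.27501326 0.067     ] -147.42759535578227
plate corner/far edge [0.35741093 0.30812954 0.025     ] near corners [0.35744514 0.21883496 0.025     ] [0.45641448 0.21491838 0.025     ]
```

Emit:
{"method": "servo_tool", "body": {
  "series": [
    [[0, 0, 0.002], [0.003, 0, -0.05], 1],
    [[0, 0, 0.002], [0.003, 0, -0.1], 1],
    [[0, 0, 0.002], [0.003, 0, -0.15], 1],
    [[0, 0, 0.002], [0.003, 0, -0.18], 0.8],
    [[0, 0, 0.002], [0.003, 0, -0.2], 0.6],
    [[0, 0, 0.002], [0.003, 0, -0.21], 0.4],
    [[0, 0, 0.002], [0.003, 0, -0.21], 0.3],
    [[0, 0, 0.002], [0.003, 0, -0.21], 0.2],
    [[0, 0, 0.002], [0.003, 0, -0.21], 0.1],
    [[0, 0, 0.002], [0.003, 0, -0.21], 0],
    [[0, 0, 0.002], [0.003, 0, -0.21], 0],
    [[0, 0, 0.002], [0.003, 0, -0.21], 0]
  ]
}}

```text
t: 17.95
tcp_pos: [0.432, 0.2752, 0.057]
ee_rot: [0.141, 1.558, 0.702]
contact_force: [1.5, -2.9, 5.5]
gripper_width: 0.0098
```

```bash
python3 - <<'E'
from h import *
from scipy.spatial.transform import Rotation as R
o=env.get_obs(); M=R.from_euler('xyz',o['ee_rot']).as_matrix()
print(o['t'],o['tcp_pos'],'jaw',np.degrees(np.arctan2(M[1,1],M[0,1])),o['contact_force'],o['moment'],o['gripper_width'])
E
```

```text
17.95 [0.43203704 0.27520434 0.05702933] jaw 122.14998738542614 [ 1.47094637 -2.92187568  5.51553038] [-0.53101583 -0.04054743 -0.01809506] 0.009761840027665739
```

Gripped. Turning clockwise in stages while following the screw down.

Emit:
{"method": "servo_tool", "body": {
  "series": [
    [[0, 0, -0.015], [0, 0, -0.0006], 0],
    [[0, 0, -0.03], [0, 0, -0.0012], 0],
    [[0, 0, -0.045], [0, 0, -0.0018], 0],
    [[0, 0, -0.06], [0, 0, -0.0024], 0],
    [[0, 0, -0.075], [0, 0, -0.003], 0],
    [[0, 0, -0.09], [0, 0, -0.0036], 0],
    [[0, 0, -0.105], [0, 0, -0.0042], 0],
    [[0, 0, -0.12], [0, 0, -0.0048], 0],
    [[0, 0, -0.12], [0, 0, -0.0048], 0]
  ]
}}

```text
t: 19.08
tcp_pos: [0.4362, 0.2742, 0.055]
ee_rot: [0.044, 1.549, -0.152]
contact_force: [6.0, -3.7, -2.0]
gripper_width: 0.01
```

```bash
cat > st.py <<'E'
from h import *
from scipy.spatial.transform import Rotation as R
o=env.get_obs(); M=R.from_euler('xyz',o['ee_rot']).as_matrix()
j=np.degrees(np.arctan2(M[1,1],M[0,1]))
print(o['t'],o['tcp_pos'].round(4),'jaw',j.round(1),'handle~',(.75-np.radians(j-90)).round(3),o['contact_force'].round(1),o['moment'].round(3),o['gripper_width'])
E
python3 st.py
```

```text
19.075 [0.4362 0.2742 0.055 ] jaw 78.8 handle~ 0.945 [ 6.  -3.7 -2. ] [-0.758 -1.148  0.247] 0.009975678583608377
```

Emit:
{"method": "servo_tool", "body": {
  "series": [
    [[0, 0, -0.012], [0, 0, -0.0005], 0],
    [[0, 0, -0.024], [0, 0, -0.001], 0],
    [[0, 0, -0.036], [0, 0, -0.0014], 0],
    [[0, 0, -0.036], [0, 0, -0.0014], 0]
  ]
}}

```text
t: 19.58
tcp_pos: [0.4375, 0.2726, 0.0542]
ee_rot: [-0.05, 1.545, -0.472]
contact_force: [4.7, -5.2, 0.3]
gripper_width: 0.0098
```

```bash
python3 st.py
```

```text
19.575 [0.4375 0.2726 0.0542] jaw 65.8 handle~ 1.173 [ 4.7 -5.2  0.3] [-1.143 -0.796  0.221] 0.00977473898957265
```

Emit:
{"method": "servo_tool", "body": {
  "series": [
    [[0, 0, -0.012], [0, 0, -0.0005], 0],
    [[0, 0, -0.024], [0, 0, -0.001], 0],
    [[0, 0, -0.032], [0, 0, -0.0013], 0],
    [[0, 0, -0.032], [0, 0, -0.0013], 0]
  ]
}}

```text
t: 20.08
tcp_pos: [0.4374, 0.2711, 0.0536]
ee_rot: [-0.132, 1.543, -0.756]
contact_force: [0.8, -4.4, 3.6]
gripper_width: 0.0099
```

```bash
python3 st.py
```

```text
20.075 [0.4374 0.2711 0.0536] jaw 54.3 handle~ 1.374 [ 0.8 -4.4  3.6] [-1.106 -0.12   0.293] 0.009940266705030619
```

Emit:
{"method": "servo_tool", "body": {
  "series": [
    [[0, 0, -0.012], [0, 0, -0.0005], 0],
    [[0, 0, -0.024], [0, 0, -0.001], 0],
    [[0, 0, -0.03], [0, 0, -0.001], 0],
    [[0, 0, -0.03], [0, 0, -0.001], 0]
  ]
}}

```text
t: 20.58
tcp_pos: [0.4364, 0.2702, 0.0532]
ee_rot: [-0.223, 1.543, -1.036]
contact_force: [-2.6, -4.1, 5.2]
gripper_width: 0.01
```

```bash
python3 st.py; python3 -c "
from h import *
a=shot('wrist','w7.png')"
```

```text
20.575 [0.4364 0.2702 0.0532] jaw 43.4 handle~ 1.563 [-2.6 -4.1  5.2] [-0.657  0.556 -0.198] 0.009996898213069493
```

View pics/w7.png

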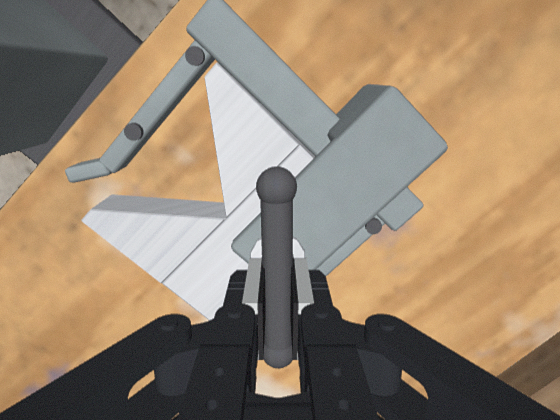

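Emit:
{"method": "servo_tool", "body": {
  "series": [
    [[0, 0, -0.006], [0, 0, 0], 0],
    [[0, 0, -0.01], [0, 0, 0], 0]
  ]
}}

```text
t: 20.88
tcp_pos: [0.436, 0.2699, 0.0531]
ee_rot: [-0.254, 1.543, -1.13]
contact_force: [-0.5, -2.1, 1.6]
gripper_width: 0.0095
```

```bash
python3 st.py; python3 -c "
from h import *
for i in range(3):
  a=shot('top','t7.png' if i==0 else None); o=env.get_obs(); print(o['moment'],o['contact_force'],o['effort'][5],o['qpos'][5])"
```

```text
20.875 [0.436  0.2699 0.0531] jaw 39.8 handle~ 1.626 [-0.5 -2.1  1.6] [-0.369  0.194  0.117] 0.009527176883849369
[-0.4038068   0.14934689  0.04429642] [-0.73925507 -1.66458567  2.58591356] 0.13478082139045 1.447748867177486
[-0.39576745  0.27137801  0.0291674 ] [ 0.02080148 -2.83832066  2.76088649] 0.09773623896762729 1.446603317760295
[-0.44482824  0.27224001 -0.03841884] [-1.36913236 -3.08074233  2.86625837] 0.039595027919858694 1.4463444571471478
```

Emit:
{"method": "servo_tool", "body": {
  "series": [
    [[0, 0, -0.006], [0, 0, 0], 0]
  ]
}}

```text
t: 21.15
tcp_pos: [0.4358, 0.2697, 0.053]
ee_rot: [-0.272, 1.542, -1.186]
contact_force: [-0.7, -2.6, 2.4]
gripper_width: 0.01
```

```bash
python3 st.py; python3 -c "
from h import *
o=env.get_obs(); print(o['effort'].round(3))
w,s,t=shot('wrist'),shot('side'),shot('top')
t=t['frame'][215:305,75:185]; s=s['frame'][230:320,350:460]
cv2.imwrite('pics/c8.png',cv2.resize(np.hstack([t,s]),None,fx=3.6,fy=3.6,interpolation=2))"
```

```text
21.15 [0.4358 0.2697 0.053 ] jaw 37.6 handle~ 1.665 [-0.7 -2.6  2.4] [-0.449  0.18   0.261] 0.010025196236412036
[  0.734 -40.235  20.932  -0.62    0.349  -0.064]
```

Release and rise.

Emit:
{"method": "servo_tool", "body": {
  "series": [
    [[0, 0, 0], [0, 0, 0], 0.3],
    [[0, 0, 0], [0, 0, 0], 0.6],
    [[0, 0, 0], [0, 0, 0], 0.9],
    [[0, 0, 0], [0, 0, 0.01], 1],
    [[0, 0, 0], [0, 0, 0.05], 1],
    [[0, 0, 0], [0, 0, 0.12], 1],
    [[0, 0, 0], [0, 0, 0.22], 1],
    [[0, 0, 0], [0, 0, 0.22], 1],
    [[0, 0, 0], [0, 0, 0.22], 1]
  ]
}}

```text
t: 22.42
tcp_pos: [0.4358, 0.2697, 0.1631]
ee_rot: [-0.255, 1.543, -1.168]
contact_force: [-1.5, 0.7, -1.0]
gripper_width: 0.0856
```

```bash
python3 st.py; python3 -c "
from h import *
import pickle
a=shot('wrist','w9.png'); pickle.dump(a,open('w9.pkl','wb'))"
```

```text
22.425 [0.4358 0.2697 0.1631] jaw 37.7 handle~ 1.663 [-1.5  0.7 -1. ] [ 0.017  0.011 -0.043] 0.08557507184343476
```

The viewer limit is reached, so I'll check the bar angle and the plate numerically.

```bash
python3 - <<'E'
from h import *
import pickle
a=pickle.load(open('w9.pkl','rb')); f=a['frame'].astype(int)
c=proj(a,(.432,.275,.062)); print('exp centre',c)
m=((f.max(2)<100)&(f.max(2)-f.min(2)<22)).astype(np.uint8); m[265:]=0
n,l,s,cc=cv2.connectedComponentsWithStats(m)
for i in range(1,n):
  if s[i,4]>250:
    cn=max(cv2.findContours((l==i).astype(np.uint8),0,1)[0],key=cv2.contourArea); print(s[i],cc[i].round(),cv2.minAreaRect(cn))
p=((f[...,0]-f[...,2]>3)&(f.min(2)>130)).astype(np.uint8)
n,l,s,cc=cv2.connectedComponentsWithStats(p)
for i in range(1,n):
  if s[i,4]>1000:
    cn=max(cv2.findContours((l==i).astype(np.uint8),0,1)[0],key=cv2.contourArea)
    print(s[i]); [print(q,ray(a,q,.025).round(4)) for q in cv2.approxPolyDP(cn,4,True)[:,0]]
E
```

```text
exp centre [277.79219156 190.80635372]
[    0     0   170   187 22964] [68. 90.] ((84.5, 93.0), (186.0, 169.0), 90.0)
[ 501    0   59   67 2968] [535.  27.] ((530.0, 33.0), (66.0, 58.0), 90.0)
[173  65  56  83 380] [201. 101.] ((195.67745971679688, 104.53825378417969), (14.375210762023926, 95.69215393066406), 34.418365478515625)
[ 267  128   23  125 2097] [279. 189.] ((278.0, 190.0), (124.0, 22.0), 90.0)
[ 212   33   97   88 2809]
[225  33] [0.3422 0.3325 0.025 ]
[213  55] [0.3436 0.3161 0.025 ]
[296 120] [0.4163 0.3167 0.025 ]
[308  99] [0.4139 0.3334 0.025 ]
[ 156   73  138  180 8389]
[232  73] [0.3608 0.3145 0.025 ]
[225  84] [0.3611 0.3055 0.025 ]
[244 164] [0.4055 0.2672 0.025 ]
[169 166] [0.3614 0.2311 0.025 ]
[156 180] [0.3594 0.2157 0.025 ]
[257 252] [0.4571 0.2142 0.025 ]
[270 236] [0.4569 0.2321 0.025 ]
[265 138] [0.4063 0.2925 0.025 ]
[272 128] [0.406  0.3015 0.025 ]
[287 132] [0.4165 0.3059 0.025 ]
[293 123] [0.4159 0.3137 0.025 ]
[ 288   77   84  132 4999]
[336  77] [0.4201 0.3569 0.025 ]
[289 133] [0.4181 0.3062 0.025 ]
[288 208] [0.4536 0.2598 0.025 ]
[371 107] [0.4532 0.3568 0.025 ]
[ 288  157   55   76 1004]
[340 159] [0.4604 0.3144 0.025 ]
[334 157] [0.4558 0.3128 0.025 ]
[288 211] [0.4551 0.2578 0.025 ]
[289 232] [0.4669 0.2442 0.025 ]
[302 216] [0.4665 0.2613 0.025 ]
[298 207] [0.4593 0.2653 0.025 ]
[309 208] [0.4666 0.2699 0.025 ]
[337 176] [0.4672 0.303  0.025 ]
[334 165] [0.4598 0.3082 0.025 ]
[ 262  353   81   43 1274]
[262 378] [0.5382 0.1129 0.025 ]
[290 395] [0.5713 0.1131 0.025 ]
[312 385] [0.5802 0.1352 0.025 ]
[342 389] [0.6054 0.1489 0.025 ]
[324 380] [0.5852 0.1467 0.025 ]
[315 389] [0.5854 0.1332 0.025 ]
[321 378] [0.5815 0.1467 0.025 ]
[272 353] [0.5283 0.1413 0.025 ]
[270 369] [0.5378 0.1258 0.025 ]
```

```bash
python3 -c "
from h import *
print(env.close_job(), env.get_obs()['t'])"
```

```text
the job is handed in; nothing more can be done
the job is handed in; nothing more can be done
```

The vee plate, which matches the sample on the mat, is in the fixture against the end stop and clamped. I handed the job in at about 22.5 s. I pulled it from the right-hand bay flat on the table, slid it to the mouth, and pushed it home with shut fingers. Then I turned the T-handle clockwise from about 0.18 to 1.66 rad and let go.

**Checks that agreed**
- **Plate home:** the push stopped at y = 0.2032, against 0.204 expected. The force rose from 3 N to 13 N with no further motion.
- **Plate position:** after clamping, its far edge measured about 1–2 mm from the stop's edge in the wrist image, which is within the calibration error.
- **Handle:** after release the bar was still in line with the jaws, so it had not sprung back from about 1.66 rad. That is past 1.5 rad, where it should be firm, and short of the 1.7 rad end.
- **Clear of everything:** the gripper was open, about 10 cm above the handle.

**Checks that were weak or disagreed**
- **Rising resistance:** the wrist moment was noisy, between about −0.2 and +0.3 N m, and showed no clean rise. The clamping therefore rests on the handle angle, not on a felt torque.
- **Off-axis grip:** the tool drifted about 5 mm sideways and tilted about 1.5° while turning, with side forces under 8 N.
- **No final look:** I had used all 12 picture views, so the last check was by numbers only. I did not re-measure the other two plates, the jar or the tape; the gripper was never moved to any of them.

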